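# Stack the lunch boxes on the cork mat

### The arm

A 6-joint arm with a two-finger parallel gripper is mounted at the origin on a cart in front of the work surface, level with it; the furniture and walls round the work are solid. World frame = base frame: x ahead of the robot, y to its left, z up, the work surface at z = 0. Lengths are in mm, angles in rad, forces in N, time in s.
With the tool pointing down it reaches from about 275 to 750 mm from the base axis. Payload 10.2 kg.
Tool frame: the origin (TCP) lies midway between the tips of the shut fingers; the grasp point (between the pads) lies 19 mm behind it; z points along the fingers, y is the line along which they close (so a half turn about z gives the same grasp; the last joint's range is limited). The gripper opens to 85 mm and grips with 20 to 120 N. Pads are 22 mm wide; open, the fingers measure 114 mm over their backs; the gripper's body (76 mm by 85 mm) begins 54 mm behind the grasp point. The pads swing forward as they close: fully open they stand 13 mm farther back than shut.
Start: joints at [-1.426, 0.313, 1.498, -0, 1.331, -0.223], TCP at [188.758, -489.899, 201.894] pointing down, gripper open.
Joint ranges: [-2.94, 2.94], [-0.97, 2.17], [0.19, 2.56], [-1.23, 4.37], [0.02, 3.11], [-2.88, 2.88]. Speed limits (rad/s): [2.39, 2.39, 3.01, 3.14, 3.14, 3.14].

### API

Orientations are given as a unit quaternion [w, x, y, z].
In Python, from rig import ctrl gives the robot as it stands.
- The arm moves only by the tool send_rows, never from a script. Its argument "targets" is a list of rows, each a list of 7 numbers: the closure, from -1 (fully open) to 1 (shut), so that 0 is half open, then the shift along the tool's x, y, z in m, then the turn, a rotation vector about the tool's x, y, z in rad. In form: [[claw, dx, dy, dz, ax, ay, az], ...]. A call has exactly 10 rows; each row shifts and turns the commanded pose from where the row before left it, along the tool's axes as they then stand; what a row does not reach is not made up. A row lasts 1/8 s, in which the tool goes at most 62.5 mm and 10.7 degrees, less where a joint would pass 70% of its speed; a pose out of reach is approached as far as the arm can. A call with a gripper value outside its range is refused whole. The fingers move at their own pace and stop on an object; "squeeze" is the grip in N (left out, the last holds). Time passes only in rows, so rows that do not move let the fingers close, or fill a call up. It gives the time, the measured TCP pose, the force, the opening and the grip force at its end, in the units of the state.
- ctrl.sense(): the state, without advancing time (a new reading comes with each control period).
- ctrl.capture(name): name is "scene" or "top" or "wrist"; returns a dict with "img" (420x560x3 uint8, red, green, blue), "camera_matrix" (3x3 intrinsics, pixels), "k1" (the pictures are not rectified: a ray, as slopes to the right and down, at radius r is drawn at 1 + k1 r^2 times it, then the intrinsics apply), "R" (3x3) and "t" (3): a world point X has camera coordinates R X + t. Camera axes: x right, y down, z forward; pixel columns grow to the right and rows downward; lengths in mm; the calibration is good to about 2 mm. A picture is of the moment at which its call begins. There is no depth.
- ctrl.finish_job(): hands the job in; it is judged then, once.
Trained networks look in a picture, given as the dict that the camera call returned (one of the last four; its "shot" number tells which), for a name from the list of things; names that differ only in an ending like _2 or _b are one class to them, and where a whole thing is asked for, a point or a joint stands for the part that bears it (a point fixed in the world has none). Each returns a list of dicts, best first, with "score" (0 to 1); they miss things now and then, are a little off and sometimes report something else, mostly with a low value. They report only what shows in the picture. A call takes as long as a camera call.
- ctrl.boxes_of(query, picture): "extent" ([left, top, width, height] in pixels, round what is visible of it).
- ctrl.landmark_of(query, picture): "point" ([column, row] in pixels: a listed point, or the origin of a listed thing).
The state is a dict: "time_s": time; "joints": joint angles; "dq": joint speeds; "tau": joint torques, N m; "eef_pos": TCP position; "ee_rot": TCP orientation; "force": force on the tool from outside, world axes, zero at the start; "wrist_torque": the same for the moment, N m; "grip_width": opening from 0.0 (shut) to 1.0 (fully open); "grip_force": force on a finger pad.
Only numpy, scipy, OpenCV 4.12 (cv2) and the standard library are available. Lean on these libraries where they do the work, as an engineer would, in place of code of your own. Each camera call takes 0.05 s, during which the arm holds its last target. There are 200 camera calls.

### The job

Stack the four lunch boxes into one tower in the middle of the cork mat, long sides in line with the mat's: first the blue-lidded box, then green, then yellow, and red on top, each sitting squarely with its foot inside the raised rim of the lid below. Keep the boxes upright and leave the food tin and the tea light where they are.

Things in the scene. Friction and masses are not known exactly. Their poses are not given: they have to be found in the camera images.
- mat: rectangular cork mat, 126 x 80 x 6 mm, lying fixed on the worktop, corners square, the only piece of cork. Origin: centre of its underside; its top is 6 mm higher. x along its 126 mm side, y along its 80 mm side, z up.
- blue_box: largest lunch box: white, blue lid; 112 x 66 x 56 mm high, 0.11-0.22 kg. Origin: centre of underside; x along its length, z up. Grip across its 66 mm. Inset foot 98 x 52, 4 high. Clips at the ends. Lid rim 3 wide, 3 high; flat inside it 106 x 60, 53 above origin, takes the next foot, 7 mm play each side.
- green_box: second largest lunch box: white, green lid; 102 x 60 x 50 mm high, 0.09-0.18 kg. Origin: centre of underside; x along its length, z up. Grip across its 60 mm. Inset foot 88 x 46, 4 high. Clips at the ends. Lid rim 3 wide, 3 high; flat inside it 96 x 54, 47 above origin, takes the next foot, 7 mm play each side. The rim below reaches 3 mm up its side: grip with tips 5 mm above its underside.
- yellow_box: second smallest lunch box: white, yellow lid; 92 x 54 x 44 mm high, 0.07-0.14 kg. Origin: centre of underside; x along its length, z up. Grip across its 54 mm. Inset foot 78 x 40, 4 high. Clips at the ends. Lid rim 3 wide, 3 high; flat inside it 86 x 48, 41 above origin, takes the next foot, 7 mm play each side. The rim below reaches 3 mm up its side: grip with tips 5 mm above its underside.
- red_box: smallest lunch box: white, red lid; 82 x 48 x 40 mm high, 0.06-0.11 kg. Origin: centre of underside; x along its length, z up. Grip across its 48 mm. Inset foot 68 x 34, 4 high. Clips at the ends. Lid rim 3 wide, 3 high; flat inside it 76 x 42, 37 above origin. The rim below reaches 3 mm up its side: grip with tips 5 mm above its underside.
- bean_tin: bystander: closed food tin with a red side and pale metal top, diameter 75 mm, 58 mm high, loose; leave it alone. Origin: centre of its underside, z up.
- tea_light: bystander: small tea light in a metal cup, diameter 38 mm, 15 mm high, loose; leave it alone. Origin: centre of its underside, z up.

How it is judged (in metres and radians):
On the way, in this order (a step that is already met when the one before it is completed fails the run):
1. blue box on the cork mat (horizontal distance between blue_box and mat below 0.015 m and angle between the x axis of blue_box and the x axis of mat, either way round below 0.2 rad and angle between blue_box's own z axis and vertical below 0.05 rad and z of blue_box in the frame of mat between 0.004 and 0.008 m), for 0.2 s.
2. green box seated on the blue one (all of step 1 and horizontal distance between green_box and blue_box below 0.01 m and angle between the x axis of green_box and the x axis of blue_box, either way round below 0.2 rad and angle between green_box's own z axis and vertical below 0.05 rad and z of green_box in the frame of blue_box between 0.051 and 0.055 m), for 0.2 s.
3. yellow box seated on the green one (all of step 2 and horizontal distance between yellow_box and green_box below 0.01 m and angle between the x axis of yellow_box and the x axis of green_box, either way round below 0.2 rad and angle between yellow_box's own z axis and vertical below 0.05 rad and z of yellow_box in the frame of green_box between 0.045 and 0.049 m), for 0.2 s.
At the end, for the whole second after the job is handed in: Blue on the mat, centres within 15 mm; green on blue, yellow on green, red on yellow, centres within 10 mm, underside within 2 mm of the flat in the lid below; long sides within 0.2 rad of what each stands on; level to 0.05 rad; all released and at rest (all of step 3 and horizontal distance between red_box and yellow_box below 0.01 m and angle between the x axis of red_box and the x axis of yellow_box, either way round below 0.2 rad and angle between red_box's own z axis and vertical below 0.05 rad and z of red_box in the frame of yellow_box between 0.039 and 0.043 m and linear speed of each of blue_box, green_box, yellow_box, red_box below 0.01 m/s); the robot touches nothing.
It fails at once if a lunch box is tipped (0.5 rad) (angle between any of blue_box, green_box, yellow_box, red_box's own z axis and vertical above 0.5 rad).
It fails at once if the food tin is moved by more than 20 mm (distance of bean_tin from where it was at the start of the episode above 0.02 m).
It fails at once if the tea light is moved by more than 20 mm (distance of tea_light from where it was at the start of the episode above 0.02 m).
It also fails if it takes over 112 s, if anything falls off the work surface, if the arm or the gripper's body presses on something with over 40 N, if the wrist force passes 120 N, or if a joint passes its speed limit or range.

## Working session

There is one attempt and no reset: what is moved stays moved. The work goes in short steps, Python scripts to look and compute and a tool call to move; the robot and the scene stay as the last step left them, time stands still between calls to the robot, and variables do not carry over. Pictures are saved under pics/ and viewed, at most 14 in all, crops included, and the job is handed in when it is done.

Besides the shell and the picture viewer there is one more tool, called after "Call:" as name(argument=value, ...), one argument or row to a line, values as JSON. send_rows: Moves the arm, as the interface text tells. Its arguments: {"type":"object","properties":{"targets":{"type":"array"},"squeeze":{"type":"number"}},"required":["targets"]}

```bash
ls; mkdir -p pics; cat > h.py <<'E'
import numpy as np, cv2
from rig import ctrl
N=['mat','blue_box','green_box','yellow_box','red_box','bean_tin','tea_light']
def ray(c,px):
    K=np.array(c['camera_matrix'],float); d=np.linalg.inv(K)@[px[0],px[1],1]
    u=d[:2].copy()
    for _ in range(20): u=d[:2]/(1+c['k1']*(u@u))
    R=np.array(c['R']); t=np.array(c['t'])
    return -R.T@t, R.T@np.array([u[0],u[1],1])
def onz(c,px,z):
    o,d=ray(c,px); return (o+d*(z-o[2])/d[2])
def proj(c,X):
    p=np.array(c['R'])@np.array(X,float)+np.array(c['t']); u=p[:2]/p[2]; u=u*(1+c['k1']*(u@u))
    return (np.array(c['camera_matrix'])@[u[0],u[1],1])[:2]
def save(c,n): cv2.imwrite('pics/'+n+'.png',cv2.cvtColor(c['img'],cv2.COLOR_RGB2BGR))
E
python3 - <<'E'
from h import *
print(ctrl.sense())
for cam in ('top','scene'):
    c=ctrl.capture(cam); save(c,cam+'0')
    print(cam,-np.array(c['R']).T@c['t'])
    for n in N:
        b=ctrl.boxes_of(n,c)[:2]; l=ctrl.landmark_of(n,c)[:2]
        print(n,[(np.round(x['extent']),round(x['score'],2)) for x in b],[(np.round(x['point']),round(x['score'],2),np.round(onz(c,x['point'],0))) for x in l])
E
```

```text
pics
{'time_s': 0.0, 'joints': array([-1.42640469e+00,  3.13461291e-01,  1.49846215e+00,  1.59654731e-05,
        1.33101855e+00, -2.23426028e-01]), 'dq': array([-0.0003109 ,  0.00156072,  0.00169862,  0.00102191, -0.00273912,
       -0.00143681]), 'tau': array([ 6.72515616e-04, -4.12264287e+01, -2.59739345e+01, -1.42508493e-04,
        4.14070731e-03,  3.29447676e-05]), 'eef_pos': array([ 188.71406538, -489.57963237,  201.31990019]), 'ee_rot': array([-6.73835807e-04,  9.83136506e-01,  1.82871966e-01,  3.44011043e-05]), 'force': array([-0.37332298, -0.53036279,  0.16857401]), 'wrist_torque': array([0.00155173, 0.03548798, 0.00462714]), 'grip_force': 0.0, 'grip_width': 0.998308978495607}
top [413.63240055 229.26563769 867.71601288]
mat [(array([148., 208.,  58.,  73.]), 0.83)] [(array([176., 243.]), 0.68, array([470., 424.,   0.]))]
blue_box [(array([299., 129.,  49.,  70.]), 0.83)] [(array([319., 168.]), 0.85, array([615., 159.,   0.]))]
green_box [(array([366., 216.,  52.,  64.]), 0.78)] [(array([389., 248.]), 0.63, array([464.,  28.,   0.]))]
yellow_box [(array([222., 222.,  41.,  
[... 701 characters left out ...]
.]))]
green_box [(array([349., 172.,  66.,  45.]), 0.59)] [(array([380., 209.]), 0.91, array([461.,  38.,   0.])), (array([281., 206.]), 0.39, array([606., 159.,   0.]))]
yellow_box [(array([252., 228.,  68.,  46.]), 0.81)] [(array([286., 263.]), 0.75, array([457., 299.,   0.]))]
red_box [(array([199., 199.,  48.,  39.]), 0.56), (array([319., 196.,  43.,  52.]), 0.53)] [(array([223., 227.]), 0.77, array([621., 291.,   0.])), (array([328., 186.]), 0.51, array([605.,  22.,   0.]))]
bean_tin [(array([321., 197.,  44.,  52.]), 0.71)] [(array([339., 235.]), 0.9, array([455., 170.,   0.]))]
tea_light [(array([319., 178.,  17.,  14.]), 0.46)] [(array([324., 185.]), 0.67, array([611.,  25.,   0.]))]
```

```bash
python3 - <<'E'
from h import *
a=cv2.imread('pics/top0.png'); s=cv2.imread('pics/scene0.png')
cv2.imwrite('pics/a.png',cv2.resize(a[110:310,120:440],(800,500),interpolation=cv2.INTER_CUBIC))
c=ctrl.capture('top')
h=cv2.cvtColor(c['img'],cv2.COLOR_RGB2HSV)
# min-area rects of lids at lid heights
for n,lo,hi,z,ctr in [('blue_box',95,130,56,(322,164)),('green_box',40,85,50,(392,248)),('yellow_box',20,35,44,(243,248)),('red_box',-8,8,40,(244,165)),('mat',8,20,6,(177,244))]:
    H=h[...,0].astype(int); H=np.where(H>170,H-180,H)
    m=((H>=lo)&(H<=hi)&(h[...,1]>70)&(h[...,2]>50)).astype(np.uint8)
    k=np.zeros_like(m); x,y=ctr; k[y-45:y+45,x-40:x+40]=1; m*=k
    m=cv2.morphologyEx(m,cv2.MORPH_CLOSE,np.ones((5,5)))
    nl,lab,st,ce=cv2.connectedComponentsWithStats(m)
    i=1+np.argmax(st[1:,4]); ys,xs=np.where(lab==i)
    P=np.array([onz(c,(u,v),z)[:2] for u,v in zip(xs,ys)],np.float32)
    print(n,st[i],cv2.minAreaRect(P), h[ctr[1],ctr[0]])
E
```

```text
blue_box [ 293  126   57   73 2675] ((612.3007202148438, 159.09786987304688), (72.84798431396484, 122.30655670166016), 73.42130279541016) [104 186 252]
green_box [ 367  214   55   69 2328] ((462.6230163574219, 31.10706329345703), (113.24715423583984, 65.42631530761719), 20.38060760498047) [ 69 173 249]
yellow_box [ 219  218   49   63 2035] ((458.272216796875, 295.7880554199219), (103.92406463623047, 61.663333892822266), 19.427303314208984) [ 30 255 255]
red_box [ 226  138   37   53 1534] ((611.595947265625, 298.1721496582031), (56.22800827026367, 95.91549682617188), 82.74274444580078) [  4 179 255]
mat [ 146  204   61   78 1239] ((470.14874267578125, 422.8623962402344), (86.83109283447266, 132.6658172607422), 78.54039764404297) [ 23 127 254]
```

View pics/a.png

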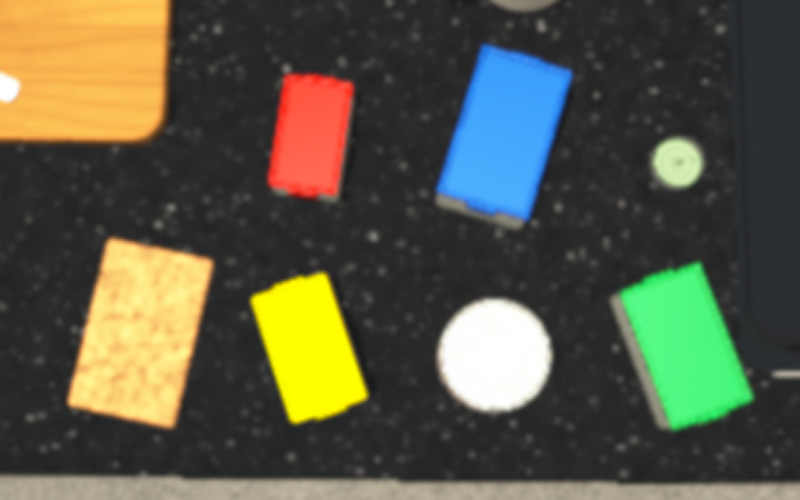

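View pics/scene0.png

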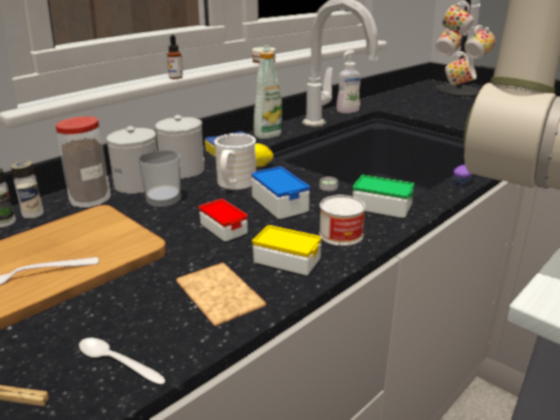

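The mat (crop 140,335), the blue (505,135), green (685,345), yellow (310,345) and red (310,135) boxes, the tin (495,355) and the tea light (677,160) are all clear of each other. The network's labels agree with the picture. Next I hover over the blue box.

Call:
send_rows(
  targets=[
    [-1,0.045,-0.0324,0,0,0,0],
    [-1,0.045,-0.0324,0,0,0,0],
    [-1,0.045,-0.0324,0,0,0,0],
    [-1,0.045,-0.0324,0,0,0,0],
    [-1,0.045,-0.0324,0,0,0,0],
    [-1,0.045,-0.0324,0,0,0,0],
    [-1,0.045,-0.0324,0,0,0,0],
    [-1,0.045,-0.0324,0,0,0,0],
    [-1,0.045,-0.0324,0,0,0,0],
    [-1,0.045,-0.0324,0,0,0,0],
  ],
  squeeze=40,
)

```text
time_s: 2.8
eef_pos: [493.0, -24.1, 202.1]
ee_rot: [0.0, 0.983, 0.183, 0.0]
force: [0.2, -1.1, -0.9]
grip_width: 1.004
grip_force: 0.0
```

Call:
send_rows(
  targets=[
    [-1,0.045,-0.0324,0,0,0,0],
    [-1,0.045,-0.0324,0,0,0,0],
    [-1,0.045,-0.0324,0,0,0,0],
    [-1,0.045,-0.0324,0,0,0,0],
    [-1,0,0,0,0,0,0.165],
    [-1,0,0,0,0,0,0.165],
    [-1,0,0,0,0,0,0.165],
    [-1,0,0,0,0,0,0.165],
    [-1,0,0,0,0,0,0],
    [-1,0,0,0,0,0,0],
  ],
)

```text
time_s: 4.05
eef_pos: [613.5, 159.9, 201.9]
ee_rot: [0.0, 0.99, -0.144, -0.0]
force: [-0.1, 0.0, -0.8]
grip_width: 1.0
grip_force: 0.0
```

```bash
cat >> h.py <<'E'
COL=dict(blue_box=(95,130,56,112,66),green_box=(40,85,50,102,60),yellow_box=(24,35,44,92,54),red_box=(-8,8,40,82,48))
def lid(c,n,guess,z=None,rad=70):
    "lid centre (world) and long-side angle in deg; z = height of its top"
    lo,hi,z0,_,_=COL[n]; z=z0 if z is None else z
    h=cv2.cvtColor(c['img'],cv2.COLOR_RGB2HSV); H=h[...,0].astype(int); H=np.where(H>170,H-180,H)
    m=((H>=lo)&(H<=hi)&(h[...,1]>90)&(h[...,2]>50)).astype(np.uint8)
    m=cv2.morphologyEx(m,cv2.MORPH_OPEN,np.ones((3,3)))
    nl,lab,st,ce=cv2.connectedComponentsWithStats(m)
    i=min(range(1,nl),key=lambda i:np.hypot(*(onz(c,ce[i],z)[:2]-guess))+ (1e4 if st[i,4]<300 else 0))
    ct=max(cv2.findContours((lab==i).astype(np.uint8),cv2.RETR_EXTERNAL,cv2.CHAIN_APPROX_NONE)[0],key=len)[:,0]
    P=np.array([onz(c,p,z)[:2] for p in ct],np.float32)
    (a,s,g)=cv2.minAreaRect(P)
    if s[0]<s[1]: g+=90
    return np.round(a,1),np.round(s,1),round((g+90)%180-90,1),st[i]
def go(X,psi):
    "shift along tool axes (mm) to world X, and the turn az (rad) to angle psi (deg)"
    s=ctrl.sense(); w,x,y,z=s['ee_rot']
    from scipy.spatial.transform import Rotation as Ro
    R=Ro.from_quat([x,y,z,w]).as_matrix(); p0=np.degrees(np.arctan2(R[1,0],R[0,0]))
    print('tcp',np.round(s['eef_pos'],1),'psi',round(p0,1),'tilt',np.round(R[:2,2],4),'t',s['time_s'],'w',round(s['grip_width'],3),'F',np.round(s['force'],1))
    print('shift',np.round(R.T@(np.array(X,float)-s['eef_pos']),1),'az',round(np.radians(p0-psi),3))
E
python3 - <<'E'
from h import *
c=ctrl.capture('wrist'); save(c,'w1')
a=lid(c,'blue_box',[612,159]); print(a); 
d=ctrl.capture('top'); 
for n,g in [('green_box',(463,31)),('yellow_box',(458,296)),('red_box',(612,298))]: print(n,lid(d,n,g))
go([*a[0],4],a[2])
E
```

```text
(array([612. , 158.4]), array([ 66.5, 116.2]), -16.9, array([ 251,  120,   76,  126, 8948], dtype=int32))
green_box (array([ 912.6, -101.8]), array([3.9, 4.6]), -3.4, array([456,  11,   3,   3,   9], dtype=int32))
yellow_box (array([458.2, 295.9]), array([103.9,  60.8]), 19.4, array([ 219,  218,   49,   62, 1993], dtype=int32))
red_box (array([611.4, 298.6]), array([55. , 94.3]), -7.6, array([ 226,  139,   36,   51, 1479], dtype=int32))
tcp [613.5 159.9 201.9] psi -16.6 tilt [-0. -0.] t 4.15 w 1.0 F [-0.5  0.  -0.1]
shift [ -1.    1.9 197.9] az 0.005
```

View pics/w1.png

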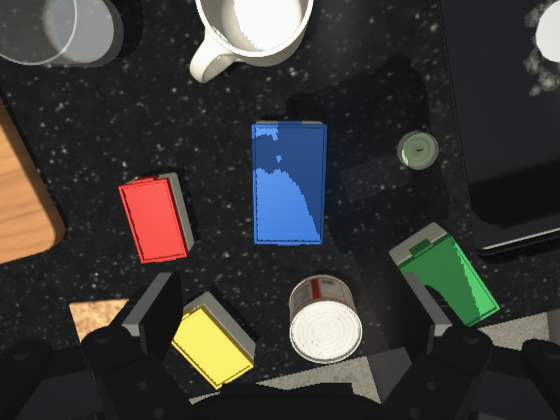

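The wrist picture shows the blue lid at (290,183), lined up with the fingers and with room on both sides. I go down and grip.

Call:
send_rows(
  targets=[
    [-1,-0.001,0.002,0.04,0,0,0.005],
    [-1,0,0,0.05,0,0,0],
    [-1,0,0,0.05,0,0,0],
    [-1,0,0,0.04,0,0,0],
    [-1,0,0,0.016,0,0,0],
    [-1,0,0,0,0,0,0],
    [1,0,0,0,0,0,0],
    [1,0,0,0,0,0,0],
    [1,0,0,0,0,0,0],
    [1,0,0,0,0,0,0],
  ],
  squeeze=40,
)

```text
time_s: 5.4
eef_pos: [613.2, 158.4, 8.0]
ee_rot: [-0.0, 0.989, -0.148, 0.002]
force: [-0.9, 0.2, 7.0]
grip_width: 0.762
grip_force: 45.9
```

```bash
python3 - <<'E'
from h import *
go([470,423,150],-11.5)
E
```

```text
tcp [613.2 158.4   8. ] psi -17.0 tilt [0.0036 0.0002] t 5.4 w 0.762 F [-0.9  0.2  7. ]
shift [-213.9 -211.3 -142.4] az -0.096
```

Call:
send_rows(
  targets=[
    [1,0,0,-0.02,0,0,0],
    [1,0,0,-0.04,0,0,0],
    [1,0,0,-0.04,0,0,0],
    [1,-0.0355,-0.0355,0,0,0,0],
    [1,-0.0355,-0.0355,0,0,0,0],
    [1,-0.0355,-0.0355,0,0,0,0],
    [1,-0.0355,-0.0355,0,0,0,0],
    [1,-0.0355,-0.0355,0,0,0,0],
    [1,-0.0355,-0.0355,0,0,0,-0.096],
    [1,0,0,0,0,0,0],
  ],
)

```text
time_s: 6.65
eef_pos: [468.7, 427.0, 106.3]
ee_rot: [-0.0, 0.995, -0.098, 0.0]
force: [0.7, 0.3, -3.1]
grip_width: 0.76
grip_force: 45.4
```

```bash
python3 - <<'E'
from h import *
c=ctrl.capture('wrist'); save(c,'w2')
for n in ('mat','blue_box'): print(n,ctrl.boxes_of(n,c)[:1],ctrl.landmark_of(n,c)[:1])
s=ctrl.sense()['eef_pos']
print(lid(c,'blue_box',s[:2],s[2]-8+56))
c2=ctrl.capture('top');l=ctrl.landmark_of('blue_box',c2)[:1];print(l, [onz(c2,x['point'],s[2]-8) for x in l])
go([471,423,13],-11.5)
E
```

```text
mat [{'extent': [238.7, 115.0, 104.5, 27.6], 'score': 0.63}] [{'point': [452.5, 177.1], 'score': 0.28}]
blue_box [{'extent': [194.0, 142.9, 188.6, 253.8], 'score': 0.86}] [{'point': [288.7, 246.4], 'score': 0.66}]
(array([474. , 425.4]), array([ 66.5, 105.7]), -11.2, array([  192,   148,   188,   248, 39755], dtype=int32))
[{'point': [164.0, 235.7], 'score': 0.93}] [array([474.83389478, 422.27753393,  98.08755301])]
tcp [471.4 423.5 106. ] psi -11.6 tilt [ 0.0001 -0.    ] t 7.0 w 0.764 F [ 0.6  0.  -1.4]
shift [-0.3  0.5 93. ] az -0.002
```

View pics/w2.png

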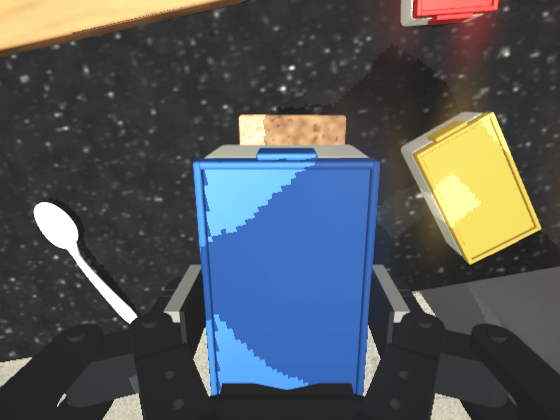

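The blue box is held level (lid 195–378, 148–395), aligned with the mat's far edge (239–346, row 115). I check the mat centre from that edge.

```bash
python3 - <<'E'
from h import *
c=ctrl.capture('wrist')
a,b=onz(c,(239,115),6)[:2],onz(c,(346,115.5),6)[:2]; print(a,b,np.linalg.norm(a-b))
d=(a-b)/np.linalg.norm(a-b); n=np.array([d[1],-d[0]]); print('ang',np.degrees(np.arctan2(n[1],n[0])),'centre',(a+b)/2-63*n)
E
```

```text
[540.23536742 444.65511527] [524.06469232 367.82448187] 78.51392846197021
ang -11.885662326352968 centre [470.50071491 419.21523556]
```

Call:
send_rows(
  targets=[
    [1,0,0.0025,0.04,0,0,0],
    [1,0,0,0.035,0,0,0],
    [1,0,0,0.012,0,0,0],
    [1,0,0,0.005,0,0,0],
    [1,0,0,0,0,0,0],
    [1,0,0,0,0,0,0],
    [-0.5,0,0,0,0,0,0],
    [-1,0,0,0,0,0,0],
    [-1,0,0,0,0,0,0],
    [-1,0,0,0,0,0,0],
  ],
)

```text
time_s: 8.3
eef_pos: [470.3, 421.9, 14.1]
ee_rot: [-0.0, 0.995, -0.1, 0.0]
force: [-1.0, -0.1, 0.1]
grip_width: 0.997
grip_force: 0.0
```

```bash
python3 - <<'E'
from h import *
go([471,423,202],-11.5)
E
```

```text
tcp [470.3 421.9  14.1] psi -11.5 tilt [0.0003 0.0002] t 8.3 w 0.997 F [-1.  -0.1  0.1]
shift [   0.5   -1.3 -187.9] az -0.001
```

Call:
send_rows(
  targets=[
    [-1,0,0,-0.04,0,0,0],
    [-1,0,0,-0.05,0,0,0],
    [-1,0,0,-0.05,0,0,0],
    [-1,0,0,-0.05,0,0,0],
    [-1,0,0,0,0,0,-0.139],
    [-1,0,0,0,0,0,-0.139],
    [-1,0,0,0,0,0,-0.139],
    [-1,0,0,0,0,0,-0.139],
    [-1,0,0,0,0,0,0],
    [-1,0,0,0,0,0,0],
  ],
)

```text
time_s: 9.55
eef_pos: [470.2, 421.9, 203.9]
ee_rot: [-0.0, 0.985, 0.175, -0.0]
force: [0.7, 0.5, 0.3]
grip_width: 0.999
grip_force: 0.0
```

```bash
python3 - <<'E'
from h import *
c=ctrl.capture('wrist'); save(c,'w3')
print(lid(c,'blue_box',[471,423],62)); print('y',lid(c,'yellow_box',[458,296]))
for n in ('mat','blue_box'): print(n,ctrl.boxes_of(n,c)[:1],ctrl.landmark_of(n,c)[:1])
go([463,31,204],20.4)
E
```

```text
(array([468.7, 422.3]), array([ 66.7, 116.1]), -11.6, array([ 224,  114,  127,  140, 9116], dtype=int32))
y (array([458. , 298.8]), array([86.7, 49.8]), 19.6, array([ 372,  192,   58,   83, 3913], dtype=int32))
mat [{'extent': [226.3, 101.9, 121.2, 103.8], 'score': 0.55}] []
blue_box [{'extent': [222.6, 114.4, 129.5, 140.4], 'score': 0.9}] [{'point': [287.2, 177.5], 'score': 0.96}]
tcp [470.2 421.9 203.9] psi 20.3 tilt [-0.0001  0.    ] t 9.8 w 1.0 F [0.4 0.3 0.1]
shift [-1.423e+02  3.641e+02 -1.000e-01] az -0.002
```

View pics/w3.png

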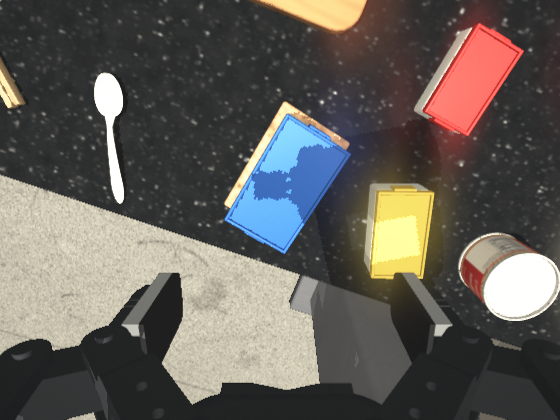

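The blue box sits on the mat, and cork shows at the corners (286,101), (349,148) and (226,207). Next is green.

Call:
send_rows(
  targets=[
    [-1,-0.018,0.0455,0,0,0,0],
    [-1,-0.018,0.0455,0,0,0,0],
    [-1,-0.018,0.0455,0,0,0,0],
    [-1,-0.018,0.0455,0,0,0,0],
    [-1,-0.018,0.0455,0,0,0,0],
    [-1,-0.018,0.0455,0,0,0,0],
    [-1,-0.018,0.0455,0,0,0,0],
    [-1,-0.016,0.0455,0,0,0,0],
    [-1,0,0,0,0,0,0],
    [-1,0,0,0,0,0,0],
  ],
)

```text
time_s: 11.05
eef_pos: [463.5, 31.6, 204.0]
ee_rot: [-0.0, 0.984, 0.176, 0.0]
force: [-0.2, 1.0, -0.4]
grip_width: 1.001
grip_force: 0.0
```

```bash
python3 - <<'E'
from h import *
c=ctrl.capture('wrist'); save(c,'w4')
a=lid(c,'green_box',[463,31]); print(a); go([*a[0],6],a[2])
E
```

```text
(array([461. ,  31.9]), array([105.8,  60.6]), 20.7, array([ 252,  127,   67,  112, 7075], dtype=int32))
tcp [463.5  31.9 204. ] psi 20.4 tilt [0.0001 0.0002] t 11.1 w 1.004 F [-0.5  0.5  0.3]
shift [ -2.4  -0.8 198. ] az -0.006
```

View pics/w4.png

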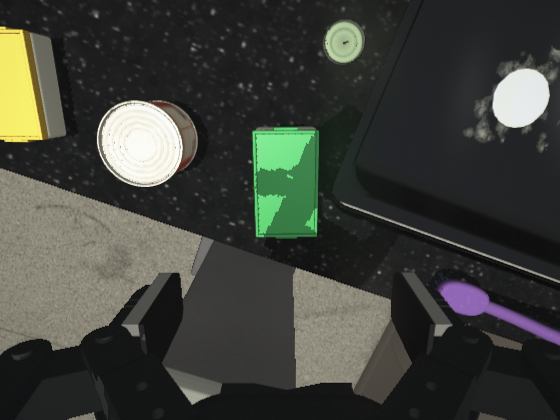

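The green lid is at (286,183), and the fingers clear the tin (147,143) and the sink rim (345,190).

Call:
send_rows(
  targets=[
    [-1,-0.0024,-0.0008,0.04,0,0,-0.006],
    [-1,0,0,0.05,0,0,0],
    [-1,0,0,0.05,0,0,0],
    [-1,0,0,0.04,0,0,0],
    [-1,0,0,0.017,0,0,0],
    [-1,0,0,0,0,0,0],
    [1,0,0,0,0,0,0],
    [1,0,0,0,0,0,0],
    [1,0,0,0,0,0,0],
    [1,0,0,0,0,0,0],
  ],
  squeeze=30,
)

```text
time_s: 12.35
eef_pos: [461.7, 31.3, 8.0]
ee_rot: [0.0, 0.984, 0.179, 0.001]
force: [-0.7, 2.2, 7.4]
grip_width: 0.691
grip_force: 32.8
```

```bash
python3 - <<'E'
from h import *
go([468.7,422.3,160],-11.6)
E
```

```text
tcp [461.7  31.3   8. ] psi 20.7 tilt [0.0022 0.    ] t 12.35 w 0.691 F [-0.7  2.2  7.4]
shift [ 144.9 -363.2 -151.9] az 0.563
```

Call:
send_rows(
  targets=[
    [1,0,0,-0.02,0,0,0],
    [1,0,0,-0.04,0,0,0],
    [1,0,0,-0.05,0,0,0],
    [1,0,0,-0.04,0,0,0],
    [1,0.0181,-0.0454,0,0,0,0],
    [1,0.0181,-0.0454,0,0,0,0],
    [1,0.0181,-0.0454,0,0,0,0],
    [1,0.0181,-0.0454,0,0,0,0],
    [1,0.0181,-0.0454,0,0,0,0],
    [1,0.0181,-0.0454,0,0,0,0],
  ],
)

```text
time_s: 13.6
eef_pos: [466.2, 325.9, 157.3]
ee_rot: [0.0, 0.984, 0.179, 0.0]
force: [0.3, -1.0, -1.6]
grip_width: 0.693
grip_force: 33.7
```

Call:
send_rows(
  targets=[
    [1,0.0181,-0.0454,0,0,0,0],
    [1,0.0181,-0.0454,0,0,0,0],
    [1,0,0,0,0,0,0.141],
    [1,0,0,0,0,0,0.141],
    [1,0,0,0,0,0,0.141],
    [1,0,0,0,0,0,0.141],
    [1,0,0,0,0,0,0],
    [1,0,0,0,0,0,0],
    [1,0,0,0,0,0,0],
    [1,0,0,0,0,0,0],
  ],
)

```text
time_s: 14.85
eef_pos: [468.2, 422.0, 156.9]
ee_rot: [0.0, 0.995, -0.101, -0.0]
force: [-0.1, -0.6, -1.1]
grip_width: 0.695
grip_force: 33.7
```

```bash
python3 - <<'E'
from h import *
c=ctrl.capture('wrist'); save(c,'w5')
s=ctrl.sense()['eef_pos']
print(lid(c,'green_box',s[:2],s[2]-8+50)); print(lid(c,'blue_box',[469,422],62))
go([468.7,422.3,68],-11.6)
E
```

```text
(array([470.8, 421.4]), array([ 59.6, 104.4]), -11.7, array([  206,   156,   162,   234, 31089], dtype=int32))
(array([514.7, 412.6]), array([65.6, 22.3]), 79.2, array([ 241,  122,   91,   32, 2552], dtype=int32))
tcp [468.2 422.  156.9] psi -11.6 tilt [0. 0.] t 14.9 w 0.689 F [ 0.1  0.3 -1.1]
shift [ 0.4 -0.3 88.9] az -0.0
```

View pics/w5.png

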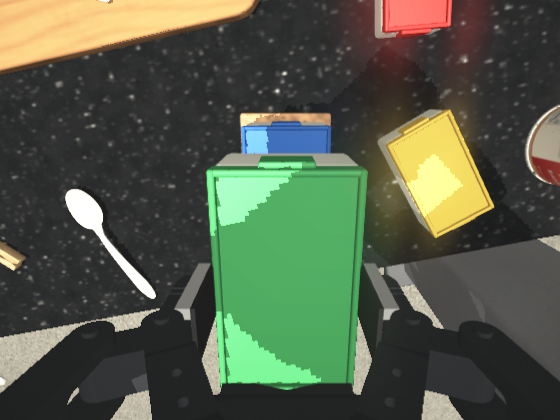

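Green is held square, in line with the blue lid's far end (242–330, row 125). I lower it.

Call:
send_rows(
  targets=[
    [1,-0.0005,0,0.04,0,0,0],
    [1,0,0,0.03,0,0,0],
    [1,0,0,0.013,0,0,0],
    [1,0,0,0.005,0,0,0],
    [1,0,0,0.003,0,0,0],
    [1,0,0,0,0,0,0],
    [1,0,0,0,0,0,0],
    [1,0,0,0,0,0,0],
    [1,0,0,0,0,0,0],
    [1,0,0,0,0,0,0],
  ],
)

```text
time_s: 16.15
eef_pos: [468.3, 422.5, 67.1]
ee_rot: [-0.001, 0.995, -0.101, 0.001]
force: [-0.8, 0.6, 6.7]
grip_width: 0.692
grip_force: 34.4
```

Call:
send_rows(
  targets=[
    [-0.3,0,0,0,0,0,0],
    [-1,0,0,0,0,0,0],
    [-1,0,0,0,0,0,0],
    [-1,0,0,-0.035,0,0,0],
    [-1,0,0,-0.05,0,0,0],
    [-1,0,0,-0.05,0,0,-0.136],
    [-1,0,0,0,0,0,-0.136],
    [-1,0,0,0,0,0,-0.136],
    [-1,0,0,0,0,0,-0.136],
    [-1,0,0,0,0,0,0],
  ],
)

```text
time_s: 17.4
eef_pos: [467.7, 422.1, 200.7]
ee_rot: [0.0, 0.986, 0.169, -0.0]
force: [0.6, -0.0, -0.2]
grip_width: 1.0
grip_force: 0.0
```

```bash
python3 - <<'E'
from h import *
c=ctrl.capture('wrist'); save(c,'w6')
print(lid(c,'green_box',[469,422],109)); 
for n in ('blue_box','green_box'): print(n,ctrl.boxes_of(n,c)[:1],ctrl.landmark_of(n,c)[:1])
go([458,297,202],19.5)
E
```

```text
(array([468. , 422.7]), array([ 60.2, 106.1]), -11.7, array([ 221,  123,  134,  147, 9988], dtype=int32))
blue_box [{'extent': [226.1, 108.8, 126.1, 110.9], 'score': 0.86}] []
green_box [{'extent': [222.8, 119.0, 135.6, 152.6], 'score': 0.62}] [{'point': [290.6, 187.4], 'score': 0.84}]
tcp [467.7 422.1 200.8] psi 19.4 tilt [-0.0001 -0.0001] t 17.65 w 0.996 F [ 0.8 -0.5  0.3]
shift [-50.8 114.7  -1.2] az -0.001
```

View pics/w6.png

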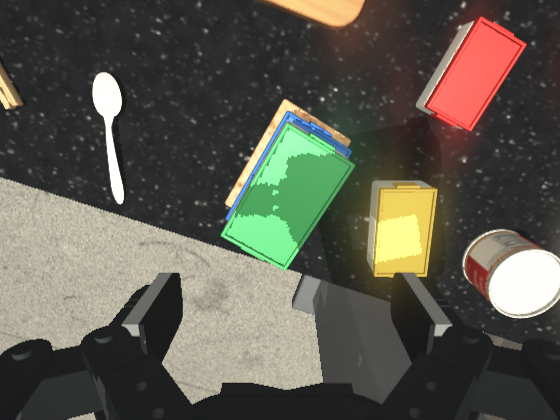

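Green is seated on blue: lid at (288,196), and world (468.0, 422.7) against blue's (468.7, 422.3). Next is yellow.

Call:
send_rows(
  targets=[
    [-1,-0.017,0.0383,0,0,0,0],
    [-1,-0.017,0.0383,0,0,0,0],
    [-1,-0.017,0.0383,0,0,0,0],
    [-1,0,0,0,0,0,0],
    [-1,0,0,0,0,0,0],
    [-1,0,0,0,0,0,0],
    [-1,0,0,0,0,0,0],
    [-1,0,0,0,0,0,0],
    [-1,0,0,0,0,0,0],
    [-1,0,0,0,0,0,0],
  ],
)

```text
time_s: 18.9
eef_pos: [458.1, 296.8, 200.9]
ee_rot: [0.0, 0.986, 0.17, -0.0]
force: [-0.0, 0.7, 0.5]
grip_width: 1.001
grip_force: 0.0
```

```bash
python3 - <<'E'
from h import *
c=ctrl.capture('wrist'); save(c,'w7')
a=lid(c,'yellow_box',[458,297]); print(a); go([*a[0],6],a[2])
print(ctrl.boxes_of('yellow_box',c)[:1])
E
```

```text
(array([457.1, 298. ]), array([95. , 50.4]), 18.9, array([ 258,  131,   56,  100, 4174], dtype=int32))
tcp [458.1 296.8 200.9] psi 19.5 tilt [ 0. -0.] t 18.95 w 0.998 F [-0.2  0.1  0.3]
shift [ -0.5  -1.5 194.9] az 0.011
[{'extent': [257.1, 129.8, 60.7, 101.9], 'score': 0.71}]
```

View pics/w7.png

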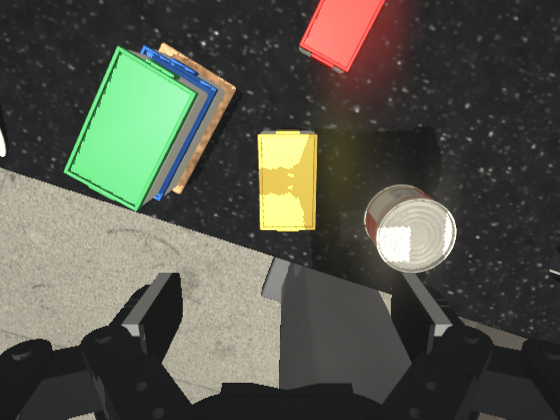

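The yellow lid spans 259–317 × 131–231. The colour mask lost its right edge, so I leave out the sideways shift. The fingers clear the tower and the tin.

Call:
send_rows(
  targets=[
    [-1,-0.0005,0,0.04,0,0,0.002],
    [-1,0,0,0.05,0,0,0],
    [-1,0,0,0.05,0,0,0],
    [-1,0,0,0.04,0,0,0],
    [-1,0,0,0.015,0,0,0],
    [-1,0,0,0,0,0,0],
    [1,0,0,0,0,0,0],
    [1,0,0,0,0,0,0],
    [1,0,0,0,0,0,0],
    [1,0,0,0,0,0,0],
  ],
)

```text
time_s: 20.25
eef_pos: [458.4, 297.0, 7.5]
ee_rot: [-0.0, 0.986, 0.169, 0.001]
force: [-1.5, -0.7, 6.3]
grip_width: 0.624
grip_force: 30.7
```

```bash
python3 - <<'E'
from h import *
go([468.1,422.6,190],-11.7)
E
```

```text
tcp [458.4 297.    7.5] psi 19.4 tilt [0.0024 0.001 ] t 20.25 w 0.624 F [-1.5 -0.7  6.3]
shift [  51.4 -115.2 -182.3] az 0.543
```

Call:
send_rows(
  targets=[
    [1,0,0,-0.02,0,0,0],
    [1,0,0,-0.04,0,0,0],
    [1,0,0,-0.05,0,0,0],
    [1,0,0,-0.045,0,0,0],
    [1,0,0,-0.028,0,0,0],
    [1,0,0,0,0,0,0],
    [1,0.0171,-0.0384,0,0,0,0],
    [1,0.0171,-0.0384,0,0,0,0],
    [1,0.0171,-0.0384,0,0,0,0],
    [1,0,0,0,0,0,0],
  ],
)

```text
time_s: 21.5
eef_pos: [466.7, 424.1, 186.5]
ee_rot: [0.0, 0.985, 0.17, -0.001]
force: [0.1, -1.4, -2.0]
grip_width: 0.613
grip_force: 32.3
```

Call:
send_rows(
  targets=[
    [1,0,0,0,0,0,0.136],
    [1,0,0,0,0,0,0.136],
    [1,0,0,0,0,0,0.136],
    [1,0,0,0,0,0,0.136],
    [1,0,0,0,0,0,0],
    [1,0,0,0,0,0,0],
    [1,0,0,0,0,0,0],
    [1,0,0,0,0,0,0],
    [1,0,0,0,0,0,0],
    [1,0,0,0,0,0,0],
  ],
)

```text
time_s: 22.75
eef_pos: [467.7, 422.3, 188.9]
ee_rot: [0.0, 0.995, -0.102, 0.0]
force: [0.0, -0.9, -0.4]
grip_width: 0.619
grip_force: 32.3
```

```bash
python3 - <<'E'
from h import *
c=ctrl.capture('wrist'); save(c,'w8')
s=ctrl.sense()['eef_pos']
print(lid(c,'yellow_box',s[:2],s[2]-7.5+44)); print(lid(c,'green_box',[469,422],109))
go([468.1,422.6,113.5],-11.7)
E
```

```text
(array([466.5, 423.9]), array([50.2, 90.9]), -11.6, array([  218,   182,   129,   194, 20426], dtype=int32))
(array([508.8, 414.2]), array([59.9, 22.9]), 78.3, array([ 243,  131,   86,   34, 2341], dtype=int32))
tcp [467.7 422.4 188.9] psi -11.7 tilt [-0.  0.] t 22.8 w 0.619 F [-0.1  0.5 -0.4]
shift [ 0.3 -0.3 75.4] az -0.001
```

View pics/w8.png

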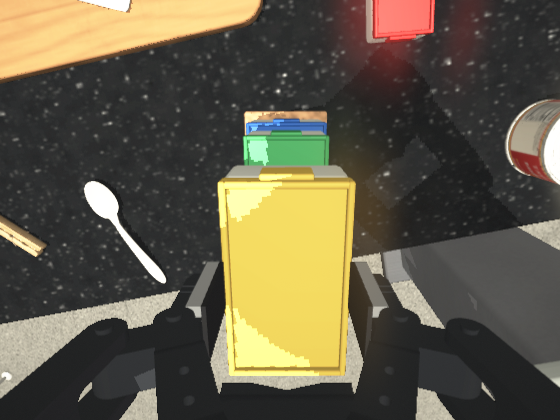

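Yellow is centred and square over the green lid (243–329, row 135). I lower it.

Call:
send_rows(
  targets=[
    [1,0.0003,0,0.035,0,0,0],
    [1,0,0,0.025,0,0,0],
    [1,0,0,0.009,0,0,0],
    [1,0,0,0.004,0,0,0],
    [1,0,0,0.003,0,0,0],
    [1,0,0,0,0,0,0],
    [1,0,0,0,0,0,0],
    [1,0,0,0,0,0,0],
    [1,0,0,0,0,0,0],
    [1,0,0,0,0,0,0],
  ],
)

```text
time_s: 24.05
eef_pos: [468.3, 422.5, 113.6]
ee_rot: [-0.0, 0.995, -0.102, 0.001]
force: [0.5, 0.0, 5.7]
grip_width: 0.619
grip_force: 32.9
```

Call:
send_rows(
  targets=[
    [-0.3,0,0,0,0,0,0],
    [-1,0,0,0,0,0,0],
    [-1,0,0,0,0,0,0],
    [-1,0,0,-0.035,0,0,0],
    [-1,0,0,-0.05,0,0,0],
    [-1,0,0,-0.05,0,0,0],
    [-1,0,0,0,0,0,-0.07],
    [-1,0,0,0,0,0,0],
    [-1,0,0,0,0,0,0],
    [-1,0,0,0,0,0,0],
  ],
)

```text
time_s: 25.3
eef_pos: [467.9, 422.2, 247.3]
ee_rot: [0.0, 0.998, -0.068, -0.0]
force: [0.3, -0.1, 0.6]
grip_width: 1.0
grip_force: 0.0
```

```bash
python3 - <<'E'
from h import *
c=ctrl.capture('wrist'); save(c,'w9')
print(lid(c,'yellow_box',[468,422],150)); print(lid(c,'red_box',[612,298]))
go([610,298,246],-7.6)
E
```

```text
(array([464.9, 423.2]), array([53.8, 90.7]), -11.7, array([ 249,  144,   72,  113, 4835], dtype=int32))
(array([571.5, 319.5]), array([80.7, 92.6]), -7.8, array([ 336,    0,   87,  104, 6557], dtype=int32))
tcp [467.9 422.2 247.4] psi -7.8 tilt [-0.0007 -0.0004] t 25.35 w 1.001 F [ 0.  -0.   0.1]
shift [157.6 103.8   1.4] az -0.003
```

View pics/w9.png

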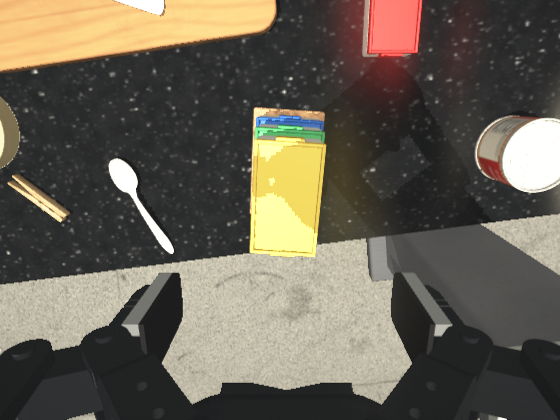

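Yellow is seated on top: lid 250–326 × 139–257, concentric with the lids below. Red is next.

Call:
send_rows(
  targets=[
    [-1,0.0394,0.026,0,0,0,0],
    [-1,0.0394,0.026,0,0,0,0],
    [-1,0.0394,0.026,0,0,0,0],
    [-1,0.0394,0.026,0,0,0,0],
    [-1,0,0,0.045,0,0,0],
    [-1,0,0,0,0,0,0],
    [-1,0,0,0,0,0,0],
    [-1,0,0,0,0,0,0],
    [-1,0,0,0,0,0,0],
    [-1,0,0,0,0,0,0],
  ],
)

```text
time_s: 26.6
eef_pos: [610.2, 298.2, 203.4]
ee_rot: [-0.0, 0.998, -0.067, 0.0]
force: [0.5, 0.0, -1.0]
grip_width: 0.999
grip_force: 0.0
```

```bash
python3 - <<'E'
from h import *
c=ctrl.capture('wrist'); save(c,'w10')
a=lid(c,'red_box',[611,298]); print(a); go([*a[0],6],a[2])
E
```

```text
(array([612.4, 297.9]), array([48.9, 88.2]), -7.7, array([ 260,  131,   53,   92, 4508], dtype=int32))
tcp [610.1 298.1 203.2] psi -7.7 tilt [0.0004 0.0001] t 26.65 w 1.001 F [ 0.1  0.3 -0.9]
shift [ 2.200e+00 -1.000e-01  1.972e+02] az -0.001
```

View pics/w10.png

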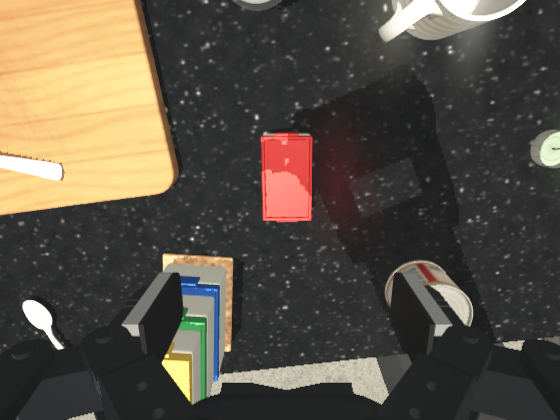

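Red lid at (287,177), with free space for the fingers on both sides.

Call:
send_rows(
  targets=[
    [-1,0.002,0,0.04,0,0,0],
    [-1,0,0,0.05,0,0,0],
    [-1,0,0,0.05,0,0,0],
    [-1,0,0,0.04,0,0,0],
    [-1,0,0,0.017,0,0,0],
    [-1,0,0,0,0,0,0],
    [1,0,0,0,0,0,0],
    [1,0,0,0,0,0,0],
    [1,0,0,0,0,0,0],
    [1,0,0,0,0,0,0],
  ],
  squeeze=25,
)

```text
time_s: 27.9
eef_pos: [612.9, 297.9, 7.7]
ee_rot: [-0.0, 0.998, -0.068, 0.001]
force: [-1.5, -0.4, 6.8]
grip_width: 0.531
grip_force: 24.6
```

```bash
python3 - <<'E'
from h import *
go([467.5,422.6,230],-11.7)
E
```

```text
tcp [612.9 297.9   7.7] psi -7.7 tilt [0.0023 0.0005] t 27.9 w 0.531 F [-1.5 -0.4  6.8]
shift [-160.4 -104.2 -222.5] az 0.069
```

Call:
send_rows(
  targets=[
    [1,0,0,-0.02,0,0,0],
    [1,0,0,-0.04,0,0,0],
    [1,0,0,-0.05,0,0,0],
    [1,0,0,-0.05,0,0,0],
    [1,0,0,-0.04,0,0,0],
    [1,0,0,-0.022,0,0,0],
    [1,0,0,0,0,0,0],
    [1,0,0,0,0,0,0],
    [1,0,0,0,0,0,0],
    [1,0,0,0,0,0,0],
  ],
)

```text
time_s: 29.15
eef_pos: [611.9, 297.6, 227.2]
ee_rot: [0.0, 0.998, -0.068, -0.001]
force: [-0.1, -0.4, 0.5]
grip_width: 0.002
grip_force: 0.0
```

Call:
send_rows(
  targets=[
    [1,-0.0401,-0.026,0,0,0,0],
    [1,-0.0401,-0.026,0,0,0,0],
    [1,-0.0401,-0.026,0,0,0,0],
    [1,-0.0401,-0.026,0,0,0,0],
    [1,0,0,0,0,0,0.069],
    [1,0,0,0,0,0,0],
    [1,0,0,0,0,0,0],
    [1,0,0,0,0,0,0],
    [1,0,0,0,0,0,0],
    [1,0,0,0,0,0,0],
  ],
)

```text
time_s: 30.4
eef_pos: [467.3, 422.3, 227.9]
ee_rot: [-0.0, 0.995, -0.102, -0.0]
force: [-0.2, 0.3, -0.3]
grip_width: -0.0
grip_force: 0.0
```

```bash
python3 - <<'E'
from h import *
c=ctrl.capture('wrist'); save(c,'w11')
s=ctrl.sense()['eef_pos']
print(lid(c,'red_box',s[:2],s[2]-7.5+40)); print(lid(c,'yellow_box',[469,422],150))
go([467.5,422.6,154.5],-11.7)
E
```

```text
(array([550.6, 373. ]), array([29.5, 31.2]), -11.7, array([ 334,    0,   85,   96, 6000], dtype=int32))
(array([466. , 423.4]), array([53.4, 88.4]), -10.8, array([ 249,  147,   73,  118, 5914], dtype=int32))
tcp [467.3 422.3 227.8] psi -11.7 tilt [-0.0001 -0.    ] t 30.45 w 0.0 F [-0.9  0.9  0. ]
shift [ 0.1 -0.3 73.3] az 0.0
```

View pics/w11.png

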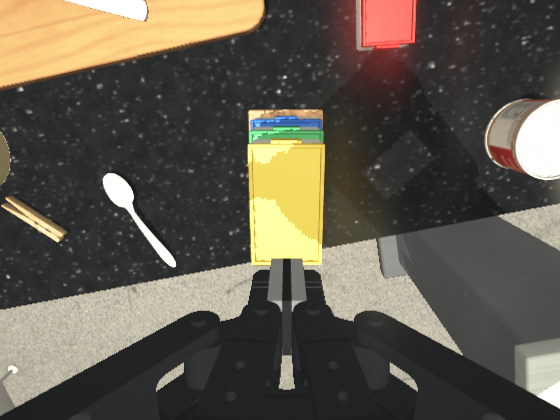

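Red slipped out and is still standing near its place (385,20); the tower is untouched. I go back and grip harder.

Call:
send_rows(
  targets=[
    [-1,0,0,0,0,0,-0.069],
    [-1,0.0401,0.026,0,0,0,0],
    [-1,0.0401,0.026,0,0,0,0],
    [-1,0.0401,0.026,0,0,0,0],
    [-1,0.0401,0.026,0,0,0,0],
    [-1,0,0,0.025,0,0,0],
    [-1,0,0,0,0,0,0],
    [-1,0,0,0,0,0,0],
    [-1,0,0,0,0,0,0],
    [-1,0,0,0,0,0,0],
  ],
  squeeze=60,
)

```text
time_s: 31.7
eef_pos: [612.1, 298.1, 203.7]
ee_rot: [-0.0, 0.998, -0.067, 0.001]
force: [0.6, -0.5, -0.1]
grip_width: 1.002
grip_force: 0.0
```

```bash
python3 - <<'E'
from h import *
c=ctrl.capture('wrist'); save(c,'w12')
a=lid(c,'red_box',[611,298]); print(a); go([*a[0],6],a[2])
E
```

```text
(array([610.2, 299.6]), array([48.9, 88. ]), -7.8, array([ 260,  136,   52,   91, 4451], dtype=int32))
tcp [612.1 298.  203.5] psi -7.7 tilt [0.0007 0.0002] t 31.75 w 0.999 F [-0.5 -0.7 -0.5]
shift [ -2.2  -1.3 197.5] az 0.001
```

View pics/w12.png

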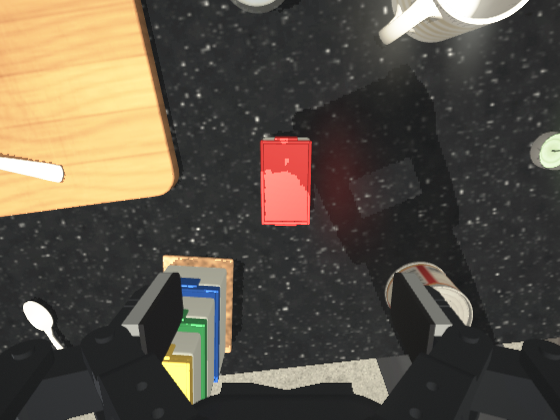

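It is upright at (286,181) and has moved about 2 mm. This time I grip lower, so the pads sit below the lid, and with 60 N.

Call:
send_rows(
  targets=[
    [-1,-0.002,-0.0013,0.04,0,0,0],
    [-1,0,0,0.05,0,0,0],
    [-1,0,0,0.05,0,0,0],
    [-1,0,0,0.045,0,0,0],
    [-1,0,0,0.0165,0,0,0],
    [-1,0,0,0,0,0,0],
    [1,0,0,0,0,0,0],
    [1,0,0,0,0,0,0],
    [1,0,0,0,0,0,0],
    [1,0,0,0,0,0,0],
  ],
  squeeze=60,
)

```text
time_s: 33.0
eef_pos: [611.4, 299.6, 3.5]
ee_rot: [-0.001, 0.998, -0.067, 0.002]
force: [-0.7, -1.1, 7.3]
grip_width: 0.534
grip_force: 61.7
```

Call:
send_rows(
  targets=[
    [1,0,0,0,0,0,0],
    [1,0,0,0,0,0,0],
    [1,0,0,0,0,0,0],
    [1,0,0,-0.005,0,0,0],
    [1,0,0,-0.005,0,0,0],
    [1,0,0,-0.01,0,0,0],
    [1,0,0,-0.01,0,0,0],
    [1,0,0,0,0,0,0],
    [1,0,0,0,0,0,0],
    [1,0,0,0,0,0,0],
  ],
)

```text
time_s: 34.25
eef_pos: [610.1, 299.2, 31.0]
ee_rot: [0.0, 0.998, -0.068, -0.0]
force: [-0.4, 0.5, -0.5]
grip_width: 0.534
grip_force: 61.5
```

Call:
send_rows(
  targets=[
    [1,0,0,-0.02,0,0,0],
    [1,0,0,-0.035,0,0,0],
    [1,0,0,-0.04,0,0,0],
    [1,0,0,-0.04,0,0,0],
    [1,0,0,-0.035,0,0,0],
    [1,0,0,-0.02,0,0,0],
    [1,0,0,0,0,0,0],
    [1,0,0,0,0,0,0],
    [1,0,0,0,0,0,0.069],
    [1,0,0,0,0,0,0],
  ],
)

```text
time_s: 35.5
eef_pos: [610.0, 299.2, 220.3]
ee_rot: [0.0, 0.995, -0.102, -0.001]
force: [-0.7, -0.3, -0.2]
grip_width: 0.533
grip_force: 61.7
```

```bash
python3 - <<'E'
from h import *
go([467.5,422.6,221],-11.7)
E
```

```text
tcp [610.  299.2 220.3] psi -11.7 tilt [-0.0018 -0.0005] t 35.5 w 0.533 F [-0.7 -0.3 -0.2]
shift [-164.5  -92.1   -0.5] az 0.001
```

Call:
send_rows(
  targets=[
    [1,-0.02,-0.012,0,0,0,0],
    [1,-0.035,-0.02,0,0,0,0],
    [1,-0.035,-0.02,0,0,0,0],
    [1,-0.035,-0.02,0,0,0,0],
    [1,-0.025,-0.013,0,0,0,0],
    [1,-0.0145,-0.007,0,0,0,0],
    [1,0,0,0,0,0,0],
    [1,0,0,0,0,0,0],
    [1,0,0,0,0,0,0],
    [1,0,0,0,0,0,0],
  ],
)

```text
time_s: 36.75
eef_pos: [468.4, 422.3, 221.3]
ee_rot: [0.0, 0.995, -0.102, -0.0]
force: [0.2, -0.0, -0.9]
grip_width: 0.535
grip_force: 61.6
```

```bash
python3 - <<'E'
from h import *
c=ctrl.capture('wrist'); save(c,'w13')
s=ctrl.sense()['eef_pos']
print(lid(c,'red_box',s[:2],s[2]-3.5+40)); print(lid(c,'yellow_box',[510,414],150))
for n in ('red_box','yellow_box'): print(n,ctrl.boxes_of(n,c)[:1])
go([467.2,422.6,150.5],-11.7)
E
```

```text
(array([468.9, 417.9]), array([56.1, 87.5]), -11.9, array([  226,   179,   143,   189, 20852], dtype=int32))
(array([501.6, 416.8]), array([49.5, 19.9]), 78.2, array([ 248,  147,   73,   30, 1697], dtype=int32))
red_box [{'extent': [226.1, 175.4, 119.7, 193.6], 'score': 0.94}]
yellow_box [{'extent': [247.0, 139.8, 83.7, 39.5], 'score': 0.95}]
tcp [468.1 422.6 221.4] psi -11.7 tilt [-0.0001 -0.    ] t 36.9 w 0.541 F [ 0.4 -0.3 -0.6]
shift [-0.9  0.1 70.9] az -0.0
```

Call:
send_rows(
  targets=[
    [1,-0.0012,0,0.03,0,0,0],
    [1,0,0,0.025,0,0,0],
    [1,0,0,0.009,0,0,0],
    [1,0,0,0.005,0,0,0],
    [1,0,0,0.003,0,0,0],
    [1,0,0,0,0,0,0],
    [1,0,0,0,0,0,0],
    [1,0,0,0,0,0,0],
    [1,0,0,0,0,0,0],
    [1,0,0,0,0,0,0],
  ],
)

```text
time_s: 38.15
eef_pos: [467.1, 423.2, 150.4]
ee_rot: [-0.001, 0.995, -0.102, 0.001]
force: [-0.2, -0.3, 6.0]
grip_width: 0.533
grip_force: 62.4
```

Red is seated with a light contact force of 6 N. I release it and rise.

Call:
send_rows(
  targets=[
    [-0.2,0,0,0,0,0,0],
    [-1,0,0,0,0,0,0],
    [-1,0,0,0,0,0,0],
    [-1,0,0,-0.03,0,0,0],
    [-1,0,0,-0.04,0,0,0],
    [-1,0,0,-0.04,0,0,0],
    [-1,0,0,-0.03,0,0,0],
    [-1,0,0,0,0,0,0],
    [-1,0,0,0,0,0,0],
    [-1,0,0,0,0,0,0],
  ],
)

```text
time_s: 39.4
eef_pos: [466.5, 422.8, 287.9]
ee_rot: [0.001, 0.995, -0.102, -0.001]
force: [-0.6, -1.1, -0.8]
grip_width: 0.997
grip_force: 0.0
```

```bash
python3 - <<'E'
from h import *
c=ctrl.capture('wrist'); save(c,'w14')
print(lid(c,'red_box',[467,422],187)); d=ctrl.capture('scene'); save(d,'s14')
for n in N[:5]: print(n,[(np.round(x['extent']),x['score']) for x in ctrl.boxes_of(n,c)[:1]],[(np.round(x['extent']),x['score']) for x in ctrl.boxes_of(n,d)[:1]])
for n in N[5:]: print(n,[np.round(onz(d,x['point'],0)) for x in ctrl.landmark_of(n,d)[:1]])
X=[proj(d,(468,422.5,z)) for z in (6,59,106,147,187)]; print(np.round(X))
go([467,422,290],-11.7)
E
```

```text
(array([466.7, 423.4]), array([48.3, 86.4]), -11.9, array([ 254,  142,   64,  107, 6361], dtype=int32))
mat [(array([255., 106.,  60.,  19.]), 0.97)] [(array([178., 277.,  85.,  49.]), 0.98)]
blue_box [(array([256., 114.,  62.,  12.]), 0.56)] [(array([180., 249.,  80.,  66.]), 0.77)]
green_box [(array([259., 122.,  63.,  12.]), 0.79)] [(array([178., 217.,  78.,  64.]), 0.78)]
yellow_box [(array([253., 131.,  66.,  16.]), 0.64)] [(array([178., 191.,  69.,  56.]), 0.84)]
red_box [(array([256., 139.,  59., 108.]), 0.62)] [(array([181., 160.,  62.,  55.]), 0.6)]
bean_tin [array([451., 164.,   0.])]
tea_light [array([602.,  23.,   0.])]
[[220. 290.]
 [217. 258.]
 [215. 229.]
 [213. 201.]
 [211. 173.]]
tcp [466.7 423.  289.4] psi -11.7 tilt [-0.  0.] t 40.1 w 0.998 F [-0.4 -0.  -0.7]
shift [ 0.5  0.9 -0.6] az -0.0
```

Every lid is concentric to about 2 mm: red measures (466.7, 423.4) at −11.9°, with tower heights as expected, and the tin and tea light haven't moved. I hand the job in.

```bash
python3 -c "
from rig import ctrl; print(ctrl.finish_job())"
```

```text
the job is handed in; nothing more can be done
None
```

The four boxes are stacked on the mat (blue, green, yellow, red on top), lids measured concentric to a few mm; red slipped from its first grip and was re-gripped, the tin and tea light stayed put, and the job was handed in at about 40 s with no verdict shown.

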